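Latch, tug and turn over the bottle drainer

TASK

The rinsed bottle stands open in the leaning cup of the swing-over drainer and has to hang upside down to drain: swing the latch fork fully home round its neck, then tug the bottle firmly out along its axis by the neck so that it bears against the fork for a moment, without wrenching it. Only then swing the carrier by its bar handle right over to its stop, so that the bottle hangs mouth down with the fork still home. Leave the other things on the shelf where they are, and the small bowl under the drainer too.

Things in the scene. Friction and masses are not known exactly. Their poses are not given: they have to be found in the camera images.
- stand: Fixed steel stand of the drainer: base plate 200 x 210 x 8 mm and two uprights (at its y = -90 and +90 mm) that carry the horizontal turning axle 170 mm above the shelf. Origin on the shelf surface under the middle of the axle; its y axis is along the axle, its x axis points roughly to the robot's right (yaw -2.0 to -1.2 rad).
- carrier (a joint): Turn of the carrier (cup, bar handle, latch) about the axle, rad. 0 = parked as found: cup leaning 0.60 rad from upright, mouth towards stand -x (robot's left). Grows as the handle goes up and over the axle, to the right, and the mouth swings over the far side and down. 3.742 = stop, exactly upside down. Friction 0.5 N m (about 5 N at the handle); stays where left.
- pivot (a point): Middle of the carrier's axle, turning with the carrier. Its y axis is along the axle, its z axis along the cup's and bottle's axis towards the bottle's mouth, its x axis points from the handle to the axle. Heights below are along this z.
- handle (a point): Middle of the carrier's bar handle: round steel bar 12 mm across, parallel to the axle, 114 mm clear between its side arms, 115 mm from the axle at carrier x = -115, z = 0 mm. Same axes as pivot. The bar can turn between the fingers. While parked, the leaning neck overhangs it, so the gripper has to come in tilted, along the carrier's z axis.
- cup_floor (a point): Centre of the inner floor of the carrier's round steel cup, 85 mm below the pivot; axes as pivot. Cup: outside diameter 77 mm, inside 72 mm, 91 mm deep inside, open towards the bottle's mouth. The bottle stands on this floor.
- latch: Latch fork, 6 mm steel plate about 40 x 100 mm, square to the cup's axis (underside 39, top 45 mm above the pivot). Origin on its hinge pin at carrier x 0, y -45 mm; z is the pin. Home (a stop), its axes match the carrier's, tines round the neck and 5 mm above the shoulder. As found it is swung open 0.6 to 1.0 rad, counterclockwise seen from the mouth end. 0.5 N at its post moves it.
- post_top (a point): Top centre of the fork's wooden grip post: round, 14 mm across, 45 mm tall, standing on the fork's free end parallel to the cup's axis; 98 mm from the hinge pin. At home it is at carrier x = -25, y = +50 mm, top 90 mm above the pivot.
- bottle: Loose ribbed green glass bottle, 190 mm long, about 0.32 kg, in the cup: body 66 mm across up to a flat shoulder 119 mm from its bottom, then a straight neck 28 mm across to 182 mm, and a lip 34 mm across at the mouth. Origin at the centre of its underside, z towards its mouth.
- neck (a point): Point on the bottle's axis inside the neck, 165 mm from the bottom: good place to grip the neck (28 mm across). Same axes as the bottle. A pull of about 15 N along the axis is a firm tug; over 60 N on the fork is a wrench. Close the fingers across the neck along the carrier's x: the fork's post stands beside it on the +y side.
- katori: Shallow steel bowl 86 mm across, 32 mm tall, loose on the stand's base plate below the cup, to catch drips. Origin under its centre.
- dabba: Masala dabba, round steel box with lid, 184 mm across, 90 mm tall over its knob. Bystander; origin under its centre.
- spare_bottle: Second ribbed bottle of the same kind, standing on the shelf with its stopper in, 220 mm tall. Bystander; origin under its centre.
- spoon_rest: Wooden spoon rest 150 x 75 mm with a spoon on it, 25 mm tall, long axis x. Bystander; origin under its centre.
- stopper: Loose grey silicone stopper, 42 mm across, 50 mm tall. Bystander; origin under its centre.
- salt_jar: Glass jar with steel lid, 72 mm across, 100 mm tall. Bystander; origin under its centre.
- tumbler: Steel tumbler 72 mm across, 95 mm tall. Bystander; origin under its centre.

How it is judged:
On the way, in this order (a step that is already met when the one before it is completed fails the run):
1. the latch fork is swung home (within 0.08 rad) with the carrier still parked (turned less than 0.3 rad) (angle between the x axis of latch and the x axis of pivot, either way round below 0.08 rad and value of joint carrier below 0.3 rad), for 0.2 s.
2. the gripper tugs the bottle so that it bears on the closed fork with more than 3 N, carrier still parked (turned less than 0.3 rad) (all of step 1 and contact force between bottle and latch above 3 N and contact force between the fingers and bottle above 2 N), for 0.2 s.
3. the carrier is turned over to within 0.14 rad of its stop with the bottle in it (value of joint carrier above 3.6 rad and z of bottle in the frame of cup_floor below 0.016 m and angle between the x axis of latch and the x axis of pivot, either way round below 0.1 rad), for 0.2 s.
At the end, for the whole second after the job is handed in: The carrier is within 0.14 rad of its upside-down stop, the fork is home (within 0.1 rad), the bottle is still in the cup (its bottom less than 16 mm off the cup's floor), mouth down within 0.24 rad and at rest (all of step 3 and angle between bottle's own z axis and vertical above 2.9 rad and linear speed of bottle below 0.03 m/s); the robot touches nothing.
It fails at once if the bottle is wrenched against the fork with more than 60 N (contact force between bottle and latch above 60 N).
It fails at once if the bottle comes out of the cup (z of bottle in the frame of cup_floor above 0.056 m).
It fails at once if another thing on the shelf is moved more than 20 mm or knocked over (distance of any of katori, dabba, spare_bottle, spoon_rest, stopper, salt_jar, tumbler from where it was at the start of the episode above 0.02 m or angle between any of spare_bottle, stopper, salt_jar, tumbler's own z axis and vertical above 0.5 rad).
It also fails if it takes over 62 s, if anything falls off the work surface, if the arm or the gripper's body presses on something with over 40 N, if the wrist force passes 120 N, or if a joint passes its speed limit or range.

ROBOT

A 6-joint arm with a two-finger parallel gripper is mounted at the origin on the work surface. World frame = base frame: x ahead of the robot, y to its left, z up, the work surface at z = 0. Lengths are in m, angles in rad, forces in N, time in s.
With the tool pointing down it reaches from about 0.35 to 0.975 m from the base axis. Payload 4.9 kg.
Tool frame: the origin (TCP) lies at the very end of the fingers, on their centre line; the grasp point (between the pads) lies 19 mm behind it (ctrl.grasp_offset is the distance from the TCP to the grasp point, in m); z points along the fingers, y is the line along which they close (so a half turn about z gives the same grasp; the last joint's range is limited). The gripper opens to 85 mm and grips with 20 to 120 N. Pads are 22 mm wide; open, the fingers measure 114 mm over their backs; the gripper's body (76 mm by 85 mm) begins 54 mm behind the grasp point. The pads swing forward as they close: fully open they stand 13 mm farther back than shut.
Start: joints at [-1.233, 0.053, 1.613, -0, 1.476, -0.119], TCP at [0.276, -0.561, 0.231] pointing down, gripper open.
Joint ranges: [-3.01, 3.01], [-1.01, 2.22], [0.06, 2.58], [-1.02, 4.17], [0.09, 2.62], [-3.14, 3.14]. Speed limits (rad/s): [2.57, 2.57, 3.14, 3.14, 3.14, 3.14].

INTERFACE

Orientations are given as a rotation vector (axis times angle).
In Python, from station import ctrl, optics gives the robot as it stands.
- The arm moves only by the shell command python3 -m handwheel 'ROWS' [OPENING] [FORCE]. ROWS is JSON, a list of rows, each an object of numbers: "tx", "ty", "tz": the shift along the tool's x, y, z in mm; "roll": the turn about the tool's z in rad. A call has 1 to 12 rows; each row shifts and turns the commanded pose from where the row before left it, along the tool's axes as they then stand; what a row does not reach is not made up. A row lasts 1/12 s, in which the tool goes at most 41.7 mm and 7.16 degrees, less where a joint would pass 70% of its speed; a pose out of reach is approached as far as the arm can. A call with a gripper value outside its range is refused whole. OPENING is the finger opening in mm, from 0 to 85.4, set as the call begins (- or left out, the last holds). The fingers move at their own pace and stop on an object; FORCE is the grip in N (left out, the last holds). Time passes only in rows, so rows that do not move let the fingers close. It gives the time, the measured TCP pose, the force, the opening and the grip force at its end, in the units of the state.
- ctrl.get_obs(): the state, without advancing time (a new reading comes with each control period).
- optics.get_image(name): name is "side" or "top"; returns (picture, depth): 420x560x3 uint8, red, green, blue; 420x560 float32, m along the optical axis (not along the pixel's ray), 0 where there is no reading.
- optics.camera_params(name): a dict with "mtx" (3x3 intrinsics, pixels), "extrinsics" (4x4, takes a point from camera to world coordinates). Camera axes: x right, y down, z forward; pixel columns grow to the right and rows downward; lengths in m; the calibration is good to about 2 mm. A picture is of the moment at which its call begins. camera_params takes no time and is no camera call.
- ctrl.finish_job(): hands the job in; it is judged then, once.
The state is a dict: "t": time; "q": joint angles; "dq": joint speeds; "effort": joint torques, N m; "tool_pos": TCP position; "tool_rot": TCP orientation; "contact_force": force on the tool from outside, world axes, zero at the start; "wrist_torque": the same for the moment, N m; "opening": finger opening in m; "grip_force": force on a finger pad.
Only numpy, scipy, OpenCV 4.12 (cv2) and the standard library are available. Lean on these libraries where they do the work, as an engineer would, in place of code of your own. Each camera call takes 0.05 s, during which the arm holds its last target. There are 200 camera calls.

## Working session

There is one attempt and no reset: what is moved stays moved. The work goes in short steps, Python scripts to look and compute and a shell command to move; the robot and the scene stay as the last step left them, time stands still between calls to the robot, and variables do not carry over. Pictures are saved under pics/ and viewed, at most 10 in all, crops included, and the job is handed in when it is done.

```bash
ls; mkdir -p pics
python3 - <<'E'
from station import ctrl, optics
import cv2,numpy as np
for n in("side","top"):
    im,d=optics.get_image(n); cv2.imwrite(f"pics/{n}0.png",im[:,:,::-1]); np.savez(f"{n}0.npz",im=im,d=d)
    p=optics.camera_params(n); print(n,np.round(p["mtx"],1).tolist(),np.round(p["extrinsics"],3).tolist())
print(ctrl.get_obs(),ctrl.grasp_offset)
E
```

```text
pics
side [[447.1, 0.0, 272.8], [0.0, 447.1, 212.2], [0.0, 0.0, 1.0]] [[-0.952, -0.173, 0.253, 0.285], [-0.305, 0.593, -0.745, 0.778], [-0.021, -0.786, -0.617, 0.813], [0.0, 0.0, 0.0, 1.0]]
top [[427.0, 0.0, 281.0], [0.0, 427.0, 211.5], [0.0, 0.0, 1.0]] [[-0.169, -0.965, 0.2, 0.344], [-0.986, 0.166, -0.033, 0.038], [-0.001, -0.202, -0.979, 1.111], [0.0, 0.0, 0.0, 1.0]]
{'t': 0.1, 'q': array([-1.23301505e+00,  5.32999370e-02,  1.61418254e+00,  2.63644193e-05,
        1.47602033e+00, -1.18979838e-01]), 'dq': array([ 0.0002265 ,  0.00017494, -0.00255452, -0.00120867, -0.00057183,
       -0.00103109]), 'effort': array([-9.43348714e-04, -3.94901955e+01, -3.71362531e+01, -2.04887519e-04,
        3.93845068e-03, -2.52885252e-05]), 'tool_pos': array([ 0.27547718, -0.56036902,  0.23016489]), 'tool_rot': array([-3.05816771e+00, -7.10823548e-01,  2.86447132e-04]), 'contact_force': array([0.65652666, 0.20862455, 0.01070956]), 'wrist_torque': array([ 0.01728348,  0.03081054, -0.00136526]), 'grip_force': 0.0, 'opening': 0.08516956401866348} 0.0187
```

View pics/side0.png

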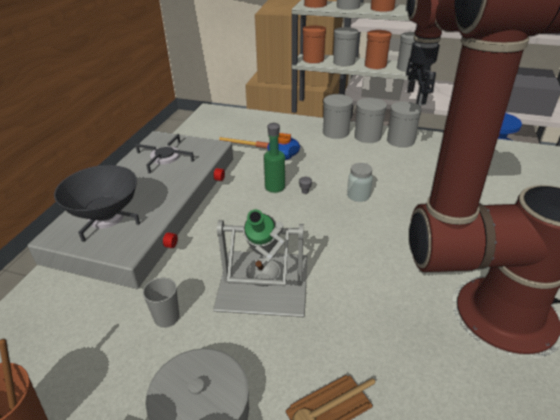

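View pics/top0.png

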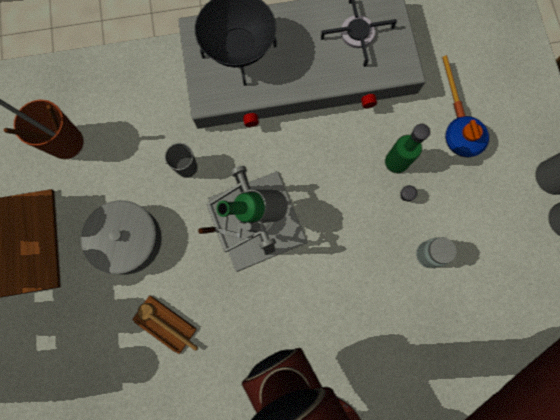

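```bash
cat > h.py <<'E'
import numpy as np,cv2
from station import ctrl,optics
def cloud(n,f=None):
    if f: z=np.load(f); im,d=z["im"],z["d"]
    else: im,d=optics.get_image(n)
    p=optics.camera_params(n);K=p["mtx"];T=np.array(p["extrinsics"])
    v,u=np.mgrid[:420,:560]
    P=np.stack([(u-K[0,2])/K[0,0]*d,(v-K[1,2])/K[1,1]*d,d],-1)
    return im,d,P@T[:3,:3].T+T[:3,3]
def proj(n,X):
    p=optics.camera_params(n);K=p["mtx"];T=np.linalg.inv(p["extrinsics"])
    c=np.atleast_2d(X)@T[:3,:3].T+T[:3,3]; c=c@K.T; return c[:,:2]/c[:,2:]
E
python3 - <<'E'
from h import *
a=[]
for n,(x,y,w,hh) in dict(top=(190,150,130,130),side=(200,190,130,130)).items():
    im,d,P=cloud(n,n+"0.npz")
    a.append(cv2.resize(im[y:y+hh,x:x+w,::-1],(400,400),interpolation=cv2.INTER_CUBIC))
    Q=P.reshape(-1,3);C=im.reshape(-1,3).astype(int)
    uv=np.stack(np.mgrid[:420,:560][::-1],-1).reshape(-1,2)
    box=(uv[:,0]>x)&(uv[:,0]<x+w)&(uv[:,1]>y)&(uv[:,1]<y+hh)&(d.ravel()>0)
    m=box&(abs(Q[:,2]-.008)<.003)
    print(n,"plate",m.sum(),np.round(Q[m].mean(0),3) if m.any() else 0, cv2.minAreaRect(Q[m][:,:2].astype(np.float32)))
    g=box&(C[:,1]>C[:,0]+25)&(C[:,1]>C[:,2]+12)
    print("green",g.sum(),np.round(np.percentile(Q[g],[2,50,98],0),3).tolist())
    b=box&(C[:,0]>C[:,2]+22)&(C[:,0]>C[:,1]+8)&(Q[:,2]>.1)
    print("brown",b.sum(),uv[b][:12].tolist(),np.round(Q[b][:12],3).tolist())
    t=box&(Q[:,2]>.16)&(Q[:,2]<.2)&~g
    print("z16-20",np.round(np.c_[uv[t],Q[t]],3)[::max(1,t.sum()//25)].tolist())
cv2.imwrite("pics/crop.png",np.hstack(a))
E
```

```text
top plate 2729 [0.542 0.059 0.008] ((0.5767172574996948, 0.07341550290584564), (0.34650665521621704, 0.3427727520465851), 79.49788665771484)
green 839 [[0.524, 0.047, 0.182], [0.547, 0.081, 0.208], [0.582, 0.136, 0.264]]
brown 18 [[200, 228], [199, 229], [200, 229], [201, 229], [202, 229], [198, 230], [199, 230], [200, 230], [201, 230], [202, 230], [213, 230], [199, 231]] [[0.524, 0.187, 0.194], [0.523, 0.19, 0.192], [0.522, 0.188, 0.194], [0.522, 0.186, 0.193], [0.522, 0.184, 0.193], [0.522, 0.193, 0.188], [0.521, 0.191, 0.188], [0.52, 0.188, 0.195], [0.52, 0.186, 0.194], [0.519, 0.184, 0.193], [0.52, 0.164, 0.166], [0.519, 0.191, 0.19]]
z16-20 [[239.0, 166.0, 0.651, 0.083, 0.187], [241.0, 170.0, 0.642, 0.08, 0.187], [233.0, 174.0, 0.637, 0.1, 0.181], [240.0, 180.0, 0.623, 0.086, 0.172], [236.0, 186.0, 0.612, 0.098, 0.167], [251.0, 190.0, 0.593, 0.065, 0.184], [259.0, 192.0, 0.583, 0.048, 0.192], [270.0, 195.0, 0.576, 0.025, 0.174], [265.0, 199.0, 0.565, 0.037, 0.192], [273.0, 202.0, 0.56, 0.021, 0.172], [272.0, 206.0, 0.55, 0.025, 0.175], [273.0, 210.0, 0.542, 0.024, 0.168], [264.0
[... 1419 characters left out ...]
[225.0, 230.0, 0.631, 0.092, 0.17], [291.0, 230.0, 0.488, 0.058, 0.176], [241.0, 231.0, 0.597, 0.083, 0.168], [218.0, 232.0, 0.642, 0.106, 0.173], [294.0, 232.0, 0.482, 0.057, 0.171], [284.0, 233.0, 0.503, 0.063, 0.168], [275.0, 234.0, 0.511, 0.103, 0.196], [272.0, 235.0, 0.516, 0.105, 0.194], [233.0, 237.0, 0.608, 0.102, 0.163], [280.0, 238.0, 0.498, 0.106, 0.191], [282.0, 240.0, 0.494, 0.108, 0.188], [282.0, 243.0, 0.492, 0.115, 0.186], [279.0, 247.0, 0.496, 0.121, 0.179], [272.0, 250.0, 0.509, 0.129, 0.174], [265.0, 253.0, 0.521, 0.14, 0.172], [267.0, 256.0, 0.516, 0.142, 0.167], [259.0, 261.0, 0.518, 0.184, 0.192], [260.0, 264.0, 0.513, 0.192, 0.192], [260.0, 269.0, 0.519, 0.179, 0.164]]
```

View pics/crop.png

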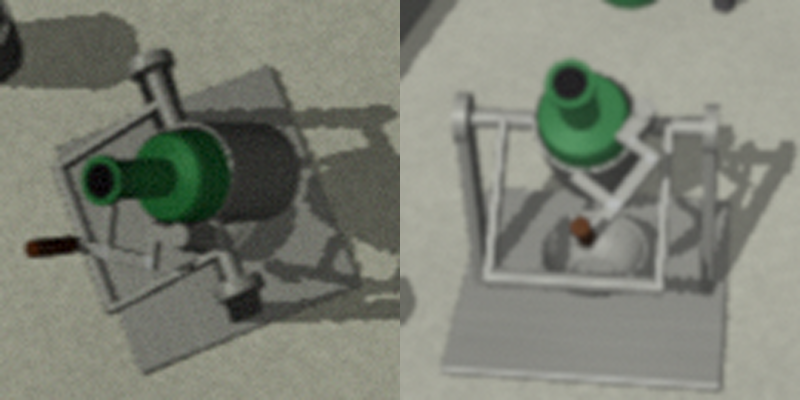

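```bash
cat >> h.py <<'E'
from scipy.spatial.transform import Rotation as R
def frames(p,th=0):
    S=R.from_euler("z",p[2]).as_matrix(); C=S@R.from_euler("y",th-.6).as_matrix()
    return S,C,np.array([p[0],p[1],.17])
E
cat > fit.py <<'E'
from h import *
from scipy.optimize import least_squares
G=[];B=[]
for n in("top","side"):
    im,d,P=cloud(n,n+"0.npz");C=im.astype(int)
    uv=np.mgrid[:420,:560]
    box=(uv[1]>190)&(uv[1]<330)&(uv[0]>150)&(uv[0]<320)&(d>0)
    G.append(P[box&(C[...,1]>C[...,0]+25)&(C[...,1]>C[...,2]+12)&(P[...,2]>.12)])
    B.append(P[box&(C[...,0]>C[...,2]+22)&(C[...,0]>C[...,1]+8)&(P[...,2]>.14)])
K=[len(g) for g in G];G=np.vstack(G);B=np.vstack(B)
ends=np.array([[.645,.083],[.469,.05]])
def loc(X,p):
    S,C,o=frames(p); return (X-o)@C
def res(p):
    q=loc(G,p);r=np.hypot(q[:,0],q[:,1]);z=q[:,2]
    prof=np.array([[33,0],[33,34],[14,34],[14,97],[17,97],[17,105],[11,105],[11,90]])/1000
    best=np.full(len(r),9.)
    for a,b in zip(prof[:-1],prof[1:]):
        t=np.clip(((r-a[0])*(b-a)[0]+(z-a[1])*(b-a)[1])/((b-a)@(b-a)),0,1)
        best=np.minimum(best,np.hypot(r-a[0]-t*(b-a)[0],z-a[1]-t*(b-a)[1]))
    return best/.002
s=min((least_squares(res,[.556,.066,y],loss="soft_l1") for y in(-1.8,-1.57,-1.35)),key=lambda s:s.cost)
p=s.x;print("pose",p.round(4),"med res mm",np.median(res(p))*2,K)
q=res(p);print("res per cam",np.median(q[:K[0]])*2,np.median(q[K[0]:])*2)
S,C,o=frames(p)
print("axle ends in stand xy",((np.c_[ends,[.17]*2]-o)@S).round(3).tolist())
b=loc(B,p);b=b[b[:,2]>.045];a=np.median(b,0)
def rp(a): return np.r_[np.hypot(b[:,0]-.098*np.cos(a[0]),b[:,1]+.045-.098*np.sin(a[0]))-.007]/.002
s2=least_squares(rp,[np.arctan2(a[1]+.045,a[0])],loss="soft_l1");ph=s2.x[0]
print("post carrier med",a.round(3),b.max(0).round(3),"open angle",ph-np.arctan2(.095,-.025))
np.savez("pose.npz",p=p,ph=ph)
for n in("top","side"):
    im=np.load(n+"0.npz")["im"][:,:,::-1].copy()
    c=lambda *v:o+C@np.array(v)/1000; st=lambda *v:np.array([p[0],p[1],0])+S@np.array(v)/1000
    px,py=98*np.cos(ph),-45+98*np.sin(ph)
    L=[[c(0,-90,0),c(0,90,0)],[c(-115,-57,0),c(-115,57,0)],[c(0,0,-85),c(0,0,105)],[c(px,py,45),c(px,py,90)],[c(0,-45,42),c(px,py,42)]]
    k=[st(x,y,8) for x,y in((-100,-105),(100,-105),(100,105),(-100,105))]
    L+=[[k[i],k[(i+1)%4]] for i in range(4)]
    im=cv2.resize(im,None,fx=3,fy=3)
    for l in L: 
        u=((proj(n,np.array(l))+.5)*3).round().astype(int); cv2.line(im,u[0].tolist(),u[1].tolist(),(0,0,255),1)
    x,y=(190,150) if n=="top" else (200,195)
    cv2.imwrite(f"pics/o{n}.png",im[3*y:3*y+390,3*x:3*x+390])
cv2.imwrite("pics/ov.png",np.hstack([cv2.imread("pics/otop.png"),cv2.imread("pics/oside.png")]))
E
python3 fit.py
```

```text
pose [ 0.5572  0.0689 -1.3468] med res mm 0.958604021922692 [831, 739]
res per cam 0.7056869931756012 1.371622945204605
axle ends in stand xy [[0.006, 0.089, 0.0], [-0.001, -0.09, 0.0]]
post carrier med [-0.092 -0.011  0.089] [-0.085 -0.005  0.092] open angle 0.9940989074020579
```

View pics/ov.png

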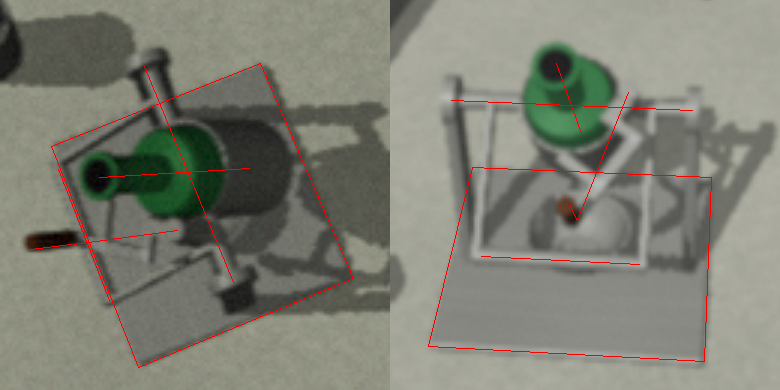

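```bash
cat >> h.py <<'E'
def status():
    o=ctrl.get_obs();M=R.from_rotvec(o["tool_rot"]).as_matrix();return o,M
def delta(target,mode="axle"):
    """target = grasp point world; prints shift in current tool axes (mm) and roll to bring tool y along/across axle"""
    p=np.load("pose.npz")["p"];S,C,o=frames(p);ob,M=status()
    g=ob["tool_pos"]+M@[0,0,-ctrl.grasp_offset]
    a=S[:,1] if mode=="axle" else S[:,0]
    l=M.T@a;r=np.arctan2(-l[0],l[1]);r=(r+np.pi/2)%np.pi-np.pi/2
    print("t",round(ob["t"],2),"grasp",g.round(4),"d tool mm",(M.T@(np.array(target)-g)*1000).round(1),"roll",round(r,3),"q6",ob["q"][5].round(2),"F",ob["contact_force"].round(1),"open",round(ob["opening"]*1000,1),"carrier-frame grasp mm",((g-o)@C*1000).round(1))
    return M,S,C,o,g
def cpt(x,y,z,th=0):
    S,C,o=frames(np.load("pose.npz")["p"],th);return o+C@np.array([x,y,z])/1000
E
python3 - <<'E'
from h import *
t=cpt(-92.5,-12,80);print("post",t,"home",cpt(-25,50,80),"neck",cpt(0,0,80))
delta(t);delta(t,"x")
o,M=status();print(M.round(3).tolist())
E
```

```text
post [0.51855073 0.18469755 0.18379742] home [0.59137586 0.14414977 0.22191079] neck [0.54720766 0.11292626 0.23602685]
t 0.1 grasp [ 0.2755 -0.5604  0.2489] d tool mm [ 546.7 -561.4   66.3] roll -1.338 q6 -0.12 F [0.7 0.2 0. ] open 85.2 carrier-frame grasp mm [ 499.3 -414.5 -246. ]
t 0.1 grasp [ 0.2755 -0.5604  0.2489] d tool mm [ 546.7 -561.4   66.3] roll 0.233 q6 -0.12 F [0.7 0.2 0. ] open 85.2 carrier-frame grasp mm [ 499.3 -414.5 -246. ]
[[0.897, 0.441, -0.001], [0.441, -0.897, 0.002], [0.0, -0.002, -1.0]]
```

```bash
python3 -m handwheel '[{"tz":-35},{"tz":-35},{"tz":-35},{"tz":-25},{"tx":27,"ty":-28},{"tx":27,"ty":-28},{"tx":27,"ty":-28},{"tx":27,"ty":-28},{"tx":27,"ty":-28},{"tx":27,"ty":-28},{"tx":27,"ty":-28},{"tx":27,"ty":-28}]' 36 20
python3 -m handwheel '[{"tx":27,"ty":-28},{"tx":27,"ty":-28},{"tx":27,"ty":-28},{"tx":27,"ty":-28},{"tx":27,"ty":-28},{"tx":27,"ty":-28},{"tx":27,"ty":-28},{"tx":27,"ty":-28},{"tx":27,"ty":-28},{"tx":27,"ty":-28},{"tx":27,"ty":-28},{"tx":7,"ty":-1}]'
python3 - <<'E'
from h import *
delta(cpt(-92.5,-12,80));print(status()[0]["q"].round(2))
E
```

```text
t 0.1 grasp [ 0.2755 -0.5604  0.2489] d tool mm [ 546.7 -561.4   66.3] roll -1.338 q6 -0.12 F [0.7 0.2 0. ] open 85.2 carrier-frame grasp mm [ 499.3 -414.5 -246. ]
[-1.23  0.05  1.61  0.    1.48 -0.12]$[0]: bad value
$[0]: bad value
```

```bash
python3 -m handwheel '[{"tx":0,"ty":0,"tz":-30,"roll":0}]' 36 20; python3 -m handwheel --help | head -30
```

```text
t: 0.18
tool_pos: [0.2744, -0.5574, 0.2531]
tool_rot: [-3.046, -0.708, 0.002]
contact_force: [0.4, -0.8, -1.5]
opening: 0.0756
grip_force: 0.0invalid input: not JSON, or not a number
```

```bash
python3 -m handwheel '[{"tx":0,"ty":0,"tz":-35,"roll":0},{"tx":0,"ty":0,"tz":-35,"roll":0},{"tx":0,"ty":0,"tz":-30,"roll":0},{"tx":27,"ty":-28,"tz":0,"roll":0},{"tx":27,"ty":-28,"tz":0,"roll":0},{"tx":27,"ty":-28,"tz":0,"roll":0},{"tx":27,"ty":-28,"tz":0,"roll":0},{"tx":27,"ty":-28,"tz":0,"roll":0},{"tx":27,"ty":-28,"tz":0,"roll":0},{"tx":27,"ty":-28,"tz":0,"roll":0},{"tx":27,"ty":-28,"tz":0,"roll":0},{"tx":27,"ty":-28,"tz":0,"roll":0}]' 36 20
python3 - <<'E'
from h import *
delta(cpt(-92.5,-12,80));print(status()[0]["q"].round(2))
E
```

```text
t: 1.18
tool_pos: [0.3825, -0.2257, 0.3608]
tool_rot: [-3.06, -0.71, 0.0]
contact_force: [0.9, -0.0, 0.7]
opening: 0.0357
grip_force: 0.0
t 1.18 grasp [ 0.3825 -0.2257  0.3795] d tool mm [ 302.9 -308.4  195.8] roll -1.339 q6 0.41 F [ 0.9 -0.   0.7] open 35.7 carrier-frame grasp mm [ 323.3 -235.8   32.7]
[-0.7  -0.43  1.82  0.    1.75  0.41]
```

```bash
python3 -m handwheel '[{"tx":27,"ty":-28,"tz":0,"roll":0},{"tx":27,"ty":-28,"tz":0,"roll":0},{"tx":27,"ty":-28,"tz":0,"roll":0},{"tx":27,"ty":-28,"tz":0,"roll":0},{"tx":27,"ty":-28,"tz":0,"roll":0},{"tx":27,"ty":-28,"tz":0,"roll":0},{"tx":27,"ty":-28,"tz":0,"roll":0},{"tx":27,"ty":-28,"tz":0,"roll":0},{"tx":27,"ty":-28,"tz":0,"roll":0},{"tx":27,"ty":-28,"tz":0,"roll":0},{"tx":27,"ty":-28,"tz":0,"roll":0},{"tx":0,"ty":0,"tz":0,"roll":-0.12}]' 36 20
python3 -m handwheel '[{"tx":0,"ty":0,"tz":0,"roll":-0.12},{"tx":0,"ty":0,"tz":0,"roll":-0.12},{"tx":0,"ty":0,"tz":0,"roll":-0.12},{"tx":0,"ty":0,"tz":0,"roll":-0.12},{"tx":0,"ty":0,"tz":0,"roll":-0.12},{"tx":0,"ty":0,"tz":0,"roll":-0.12},{"tx":0,"ty":0,"tz":0,"roll":-0.12},{"tx":0,"ty":0,"tz":0,"roll":-0.12},{"tx":0,"ty":0,"tz":0,"roll":-0.12},{"tx":0,"ty":0,"tz":0,"roll":-0.12},{"tx":0,"ty":0,"tz":0,"roll":-0.02},{"tx":0,"ty":0,"tz":0,"roll":0}]'
python3 - <<'E'
from h import *
delta(cpt(-92.5,-12,80))
E
```

```text
t: 2.18
tool_pos: [0.5135, 0.1851, 0.3595]
tool_rot: [-3.006, -0.904, 0.003]
contact_force: [-1.4, 0.0, -0.5]
opening: 0.0359
grip_force: 0.0
t: 3.18
tool_pos: [0.5131, 0.1798, 0.3608]
tool_rot: [-1.959, -2.455, 0.001]
contact_force: [-0.3, -0.9, -0.1]
opening: 0.0359
grip_force: 0.0
t 3.18 grasp [0.5131 0.1799 0.3795] d tool mm [  3.5   6.5 195.7] roll 0.0 q6 -0.02 F [-0.3 -0.9 -0.1] open 35.9 carrier-frame grasp mm [ 20.9 -18.4 239.5]
```

Run:
```python
from h import *
S,C,o=frames(np.load("pose.npz")["p"])
a=np.linspace(0,2*np.pi,90)
lip=np.vstack([np.c_[r*np.cos(a),r*np.sin(a),0*a+z] for r,z in((17,105),(17,97),(14,90),(14,60))])
Ry=R.from_euler("y",-.6).as_matrix()
L=lip@Ry.T
h0=np.arctan2(95,-25)
for zc in(80,85):
  for off in(0,-4,-8):
    out=[]
    for d in np.linspace(.97,0,8):
        g=Ry@np.array([98*np.cos(h0+d),-45+98*np.sin(h0+d),zc])+[off,0,0]
        best=[]
        for hx,hy in((38,43),(43,38)):
            q=L-g-[0,0,54]
            gap=np.maximum.reduce([abs(q[:,0])-hx,abs(q[:,1])-hy,-q[:,2]]) # outside if >0
            best.append(gap.min().round(0))
        out.append(best)
    print(zc,off,out)
M,_,_,_,g=delta(cpt(-92.5,-12,83)+S@[-.006,0,0])
P=[cpt(98*np.cos(h0+d),-45+98*np.sin(h0+d),83) for d in np.linspace(.97,0,13)]
print((np.diff(P,axis=0)@M*1000).round(1).tolist())
```

```text
80 0 [[np.float64(10.0), np.float64(5.0)], [np.float64(6.0), np.float64(1.0)], [np.float64(-0.0), np.float64(-3.0)], [np.float64(-1.0), np.float64(-3.0)], [np.float64(-1.0), np.float64(-3.0)], [np.float64(-1.0), np.float64(-3.0)], [np.float64(2.0), np.float64(3.0)], [np.float64(10.0), np.float64(10.0)]]
80 -4 [[np.float64(14.0), np.float64(9.0)], [np.float64(10.0), np.float64(5.0)], [np.float64(4.0), np.float64(-1.0)], [np.float64(0.0), np.float64(-2.0)], [np.float64(1.0), np.float64(-1.0)], [np.float64(0.0), np.float64(-2.0)], [np.float64(2.0), np.float64(3.0)], [np.float64(10.0), np.float64(10.0)]]
80 -8 [[np.float64(18.0), np.float64(13.0)], [np.float64(14.0), np.float64(9.0)], [np.float64(8.0), np.float64(3.0)], [np.float64(2.0), np.float64(-0.0)], [np.float64(2.0), np.float64(0.0)], [np.float64(2.0), np.float64(-0.0)], [np.float64(2.0), np.float64(3.0)], [np.float64(10.0), np.float64(10.0)]]
85 0 [[np.float64(13.0), np.float64(8.0)], [np.float64(8.0), np.float64(3.0)], [np.float64(2.0), np.float64(0.0)], [np.float64(2.0), np.float64(1.0)], [np.float64(2.0), np.float64(0.0)], [np
[... 393 characters left out ...]
oat64(14.0)]]
85 -8 [[np.float64(21.0), np.float64(16.0)], [np.float64(16.0), np.float64(11.0)], [np.float64(10.0), np.float64(5.0)], [np.float64(6.0), np.float64(3.0)], [np.float64(6.0), np.float64(4.0)], [np.float64(6.0), np.float64(3.0)], [np.float64(7.0), np.float64(7.0)], [np.float64(14.0), np.float64(14.0)]]
t 3.18 grasp [0.5131 0.1799 0.3795] d tool mm [ 11.2   6.5 193.2] roll 0.0 q6 -0.02 F [-0.3 -0.9 -0.1] open 35.9 carrier-frame grasp mm [ 20.9 -18.4 239.5]
[[-2.4, 7.3, -1.7], [-2.9, 7.1, -2.0], [-3.4, 6.8, -2.3], [-3.8, 6.4, -2.6], [-4.2, 6.0, -2.9], [-4.6, 5.6, -3.2], [-5.0, 5.1, -3.4], [-5.3, 4.6, -3.6], [-5.6, 4.1, -3.8], [-5.9, 3.5, -4.0], [-6.1, 2.9, -4.2], [-6.2, 2.3, -4.3]]
```

```bash
python3 -m handwheel '[{"tx":9.5,"ty":6.5,"tz":0,"roll":0},{"tx":0,"ty":0,"tz":30,"roll":0},{"tx":0,"ty":0,"tz":30,"roll":0},{"tx":0,"ty":0,"tz":30,"roll":0},{"tx":0,"ty":0,"tz":30,"roll":0},{"tx":0,"ty":0,"tz":20,"roll":0},{"tx":0,"ty":0,"tz":20,"roll":0},{"tx":0,"ty":0,"tz":10,"roll":0},{"tx":0,"ty":0,"tz":10,"roll":0},{"tx":0,"ty":0,"tz":7,"roll":0},{"tx":0,"ty":0,"tz":0,"roll":0}]' 36 20
python3 - <<'E'
from h import *
delta(cpt(-92.5,-12,80))
im,_=optics.get_image("side");im2,_=optics.get_image("top")
c=lambda im,x,y:cv2.resize(im[y:y+130,x:x+130,::-1],(400,400),interpolation=cv2.INTER_CUBIC)
cv2.imwrite("pics/g1.png",np.hstack([c(im2,170,150),c(im,200,190)]))
E
```

```text
t: 4.1
tool_pos: [0.5171, 0.1907, 0.1732]
tool_rot: [-1.957, -2.457, 0.002]
contact_force: [0.2, 0.4, 0.1]
opening: 0.0362
grip_force: 0.0
t 4.1 grasp [0.5172 0.1907 0.1919] d tool mm [-6.1  0.   8.1] roll 0.002 q6 -0.01 F [0.2 0.4 0.1] open 36.2 carrier-frame grasp mm [-93.  -12.   90.2]
```

View pics/g1.png

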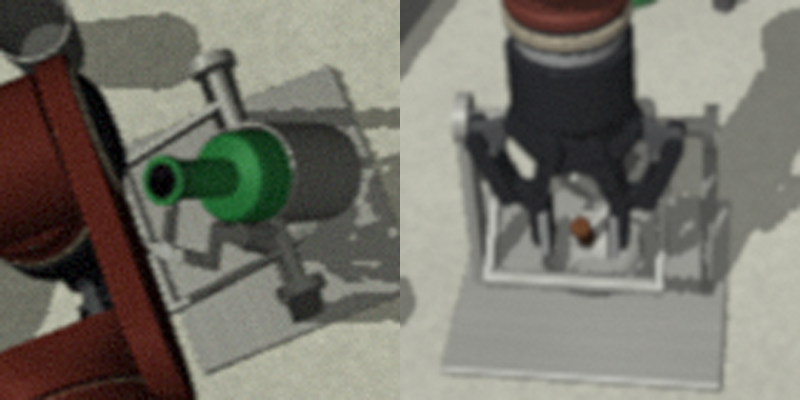

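The side crop shows the post (580,230) between the finger tips (540 and 620), with the gripper body clear of the mouth. I'll close on it.

```bash
python3 -m handwheel '[{"tx":0,"ty":0,"tz":0,"roll":0},{"tx":0,"ty":0,"tz":0,"roll":0},{"tx":0,"ty":0,"tz":0,"roll":0},{"tx":0,"ty":0,"tz":0,"roll":0},{"tx":0,"ty":0,"tz":0,"roll":0},{"tx":0,"ty":0,"tz":0,"roll":0}]' 5 20
```

```text
t: 4.7
tool_pos: [0.5182, 0.1907, 0.1756]
tool_rot: [1.956, 2.457, 0.003]
contact_force: [0.2, -0.4, 5.6]
opening: 0.0124
grip_force: 20.3
```

```bash
python3 -m handwheel '[{"tx":-2.4,"ty":7.3,"tz":-1.7,"roll":0},{"tx":-2.9,"ty":7.1,"tz":-2,"roll":0},{"tx":-3.4,"ty":6.8,"tz":-2.3,"roll":0},{"tx":-3.8,"ty":6.4,"tz":-2.6,"roll":0},{"tx":-4.2,"ty":6,"tz":-2.9,"roll":0},{"tx":-4.6,"ty":5.6,"tz":-3.2,"roll":0},{"tx":0,"ty":0,"tz":0,"roll":0}]'
python3 - <<'E'
from h import *
delta(cpt(-25,50,80))
E
```

```text
t: 5.28
tool_pos: [0.5623, 0.1789, 0.1898]
tool_rot: [1.957, 2.456, 0.005]
contact_force: [1.2, 5.1, 3.2]
opening: 0.0131
grip_force: 19.8
t 5.28 grasp [0.5622 0.1789 0.2085] d tool mm [-40.4  20.7 -13.4] roll 0.002 q6 -0.04 F [1.2 5.1 3.2] open 13.1 carrier-frame grasp mm [-65.9  29.3  91.7]
```

```bash
python3 -m handwheel '[{"tx":-5,"ty":5,"tz":-3.4,"roll":0},{"tx":-5.3,"ty":4.5,"tz":-3.6,"roll":0},{"tx":-5.6,"ty":4,"tz":-3.8,"roll":0},{"tx":-5.9,"ty":3.3,"tz":-4,"roll":0},{"tx":-6.1,"ty":2.5,"tz":-4.1,"roll":0},{"tx":-6.2,"ty":2,"tz":-4.2,"roll":0},{"tx":0,"ty":0,"tz":0,"roll":0},{"tx":0,"ty":0,"tz":0,"roll":0}]'
python3 - <<'E'
from h import *
delta(cpt(-25,50,80))
E
```

```text
t: 5.95
tool_pos: [0.5897, 0.1502, 0.2128]
tool_rot: [1.956, 2.456, 0.003]
contact_force: [1.4, 4.2, 5.0]
opening: 0.0127
grip_force: 22.0
t 5.95 grasp [0.5896 0.1502 0.2315] d tool mm [-6.3  0.3  9.6] roll 0.002 q6 -0.1 F [1.4 4.2 5. ] open 12.7 carrier-frame grasp mm [-24.8  49.7  91.4]
```

```bash
python3 -m handwheel '[{"tx":-2.5,"ty":0.7,"tz":-1.7,"roll":0},{"tx":0,"ty":0,"tz":0,"roll":0},{"tx":0,"ty":0,"tz":0,"roll":0}]'; python3 -m handwheel '[{"tx":-2.5,"ty":0.7,"tz":-1.7,"roll":0},{"tx":0,"ty":0,"tz":0,"roll":0},{"tx":0,"ty":0,"tz":0,"roll":0}]'
python3 - <<'E'
from h import *
delta(cpt(-25,50,80))
E
```

```text
t: 6.2
tool_pos: [0.5904, 0.1489, 0.2139]
tool_rot: [-1.956, -2.458, -0.004]
contact_force: [2.2, 5.1, 4.3]
opening: 0.0131
grip_force: 21.9
t: 6.45
tool_pos: [0.5906, 0.1479, 0.2149]
tool_rot: [-1.953, -2.456, -0.004]
contact_force: [-0.3, 10.0, 2.9]
opening: 0.013
grip_force: 21.9
t 6.45 grasp [0.5906 0.1479 0.2336] d tool mm [-3.8 -0.1 11.7] roll 0.003 q6 -0.11 F [-0.3 10.   2.9] open 13.0 carrier-frame grasp mm [-21.5  50.1  91.8]
```

```bash
python3 -m handwheel '[{"tx":2,"ty":0,"tz":0,"roll":0},{"tx":0,"ty":0,"tz":0,"roll":0},{"tx":0,"ty":0,"tz":0,"roll":0},{"tx":0,"ty":0,"tz":0,"roll":0},{"tx":0,"ty":0,"tz":-10,"roll":0},{"tx":0,"ty":0,"tz":-20,"roll":0},{"tx":0,"ty":0,"tz":-30,"roll":0},{"tx":0,"ty":0,"tz":-30,"roll":0},{"tx":0,"ty":0,"tz":-10,"roll":0},{"tx":0,"ty":0,"tz":0,"roll":0}]' 32 20
python3 - <<'E'
from h import *
delta(cpt(0,0,80))
im,d,P=cloud("side");im2,d2,P2=cloud("top");np.savez("side1.npz",im=im,d=d);np.savez("top1.npz",im=im2,d=d2)
c=lambda im,x,y:cv2.resize(im[y:y+130,x:x+130,::-1],(400,400),interpolation=cv2.INTER_CUBIC)
cv2.imwrite("pics/g2.png",np.hstack([c(im2,170,150),c(im,200,190)]))
S,C,o=frames(np.load("pose.npz")["p"])
for I,Q in((im,P),(im2,P2)):
    K=I.astype(int);q=(Q-o)@C*1000
    m=(K[...,0]>K[...,2]+15)&(K[...,0]>K[...,1]+5)&(abs(q[...,0]+40)<60)&(abs(q[...,1]-30)<50)&(abs(q[...,2]-75)<25)
    if m.any(): print(m.sum(),np.median(q[m],0),np.ptp(q[m],0))
E
```

```text
t: 7.28
tool_pos: [0.5926, 0.1475, 0.3208]
tool_rot: [1.953, 2.453, 0.009]
contact_force: [0.4, -0.2, -0.1]
opening: 0.032
grip_force: 0.0
t 7.28 grasp [0.5924 0.1475 0.3395] d tool mm [-23.4 -52.7 103.1] roll 0.002 q6 -0.1 F [ 0.4 -0.2 -0.1] open 32.0 carrier-frame grasp mm [ 38.9  51.8 178.7]
50 [-25.64412801  48.31679687  88.03705356] [14.0065719  12.812458   33.28527219]
```

View pics/g2.png

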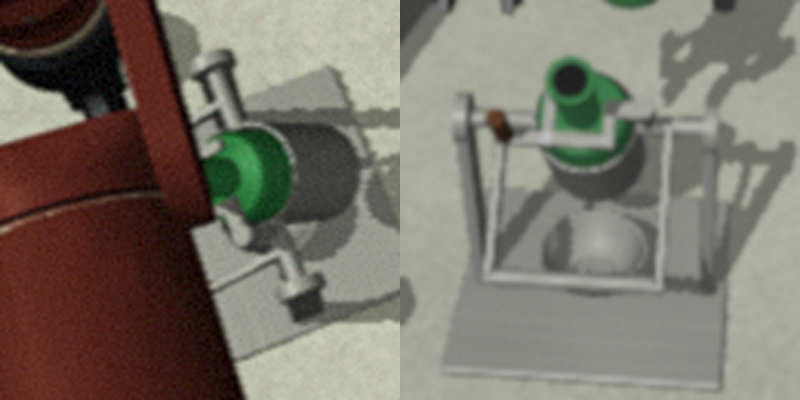

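The side crop shows the fork home round the neck with its post at (498,125), the carrier parked and the bowl untouched. Next is the neck.

```bash
python3 -m handwheel '[{"tx":-11.7,"ty":-26.4,"tz":0,"roll":0},{"tx":-11.7,"ty":-26.3,"tz":0,"roll":0},{"tx":0,"ty":0,"tz":0,"roll":0},{"tx":0,"ty":0,"tz":0,"roll":0},{"tx":0,"ty":0,"tz":20,"roll":0},{"tx":0,"ty":0,"tz":20,"roll":0},{"tx":0,"ty":0,"tz":20,"roll":0},{"tx":0,"ty":0,"tz":20,"roll":0},{"tx":0,"ty":0,"tz":13,"roll":0},{"tx":0,"ty":0,"tz":10,"roll":0},{"tx":0,"ty":0,"tz":0,"roll":0}]' 42 25
python3 - <<'E'
from h import *
M,S,C,o,g=delta(cpt(0,0,80));print("carrier z in tool",(M.T@C[:,2]).round(3))
E
```

```text
t: 8.3
tool_pos: [0.5435, 0.113, 0.209]
tool_rot: [-1.954, -2.455, 0.006]
contact_force: [-0.5, 0.0, -0.1]
opening: 0.0422
grip_force: 0.0
t 8.3 grasp [0.5436 0.113  0.2277] d tool mm [-0.9  3.5 -8.3] roll 0.002 q6 -0.16 F [-0.5  0.  -0.1] open 42.2 carrier-frame grasp mm [-5.4 -3.5 73.7]
carrier z in tool [ 0.565 -0.003 -0.825]
```

```bash
python3 -m handwheel '[{"tx":0,"ty":3,"tz":-8,"roll":0},{"tx":0,"ty":0,"tz":0,"roll":0}]'; python3 -m handwheel '[{"tx":0,"ty":0,"tz":0,"roll":0},{"tx":0,"ty":0,"tz":0,"roll":0},{"tx":0,"ty":0,"tz":0,"roll":0},{"tx":0,"ty":0,"tz":0,"roll":0},{"tx":0,"ty":0,"tz":0,"roll":0}]' 15 30
python3 - <<'E'
from h import *
M,S,C,o,g=delta(cpt(0,0,80));print(C.T@status()[0]["contact_force"])
E
```

```text
t: 8.47
tool_pos: [0.5496, 0.1138, 0.2236]
tool_rot: [1.955, 2.455, 0.005]
contact_force: [0.5, -0.8, 0.5]
opening: 0.0418
grip_force: 0.0
t: 8.88
tool_pos: [0.5492, 0.1139, 0.2236]
tool_rot: [1.954, 2.455, 0.006]
contact_force: [-0.4, 0.8, 5.1]
opening: 0.0316
grip_force: 29.1
t 8.88 grasp [0.5491 0.1139 0.2423] d tool mm [-0.5 -2.1  6.2] roll 0.002 q6 -0.15 F [-0.4  0.8  5.1] open 31.6 carrier-frame grasp mm [ 3.1  2.1 85.5]
[ 2.20558883 -0.20328981  4.69591871]
```

```bash
python3 -m handwheel '[{"tx":0,"ty":0,"tz":0,"roll":0},{"tx":0,"ty":0,"tz":0,"roll":0},{"tx":0,"ty":-2,"tz":0,"roll":0},{"tx":0,"ty":0,"tz":8,"roll":0},{"tx":0,"ty":0,"tz":0,"roll":0},{"tx":0,"ty":0,"tz":0,"roll":0},{"tx":0,"ty":0,"tz":0,"roll":0}]' 42 30; python3 -m handwheel '[{"tx":0,"ty":0,"tz":0,"roll":0},{"tx":0,"ty":0,"tz":0,"roll":0},{"tx":0,"ty":0,"tz":0,"roll":0},{"tx":0,"ty":0,"tz":0,"roll":0},{"tx":0,"ty":0,"tz":0,"roll":0}]' 15 30
python3 - <<'E'
from h import *
M,S,C,o,g=delta(cpt(0,0,80));print(C.T@status()[0]["contact_force"])
E
```

```text
t: 9.47
tool_pos: [0.5455, 0.1131, 0.2119]
tool_rot: [-1.956, -2.457, 0.001]
contact_force: [0.2, -0.2, 0.2]
opening: 0.0421
grip_force: 0.0
t: 9.88
tool_pos: [0.5459, 0.1131, 0.2125]
tool_rot: [1.957, 2.457, 0.0]
contact_force: [0.8, -1.2, -0.3]
opening: 0.029
grip_force: 13.8
t 9.88 grasp [0.5459 0.1131 0.2312] d tool mm [-0.4  1.2 -4.8] roll 0.002 q6 -0.16 F [ 0.8 -1.2 -0.3] open 29.0 carrier-frame grasp mm [-3.1 -1.2 76.3]
[ 0.90768846  0.4950607  -1.01174717]
```

```bash
python3 -m handwheel '[{"tx":0,"ty":0,"tz":0,"roll":0},{"tx":1.1,"ty":0,"tz":-1.65,"roll":0},{"tx":1.1,"ty":0,"tz":-1.65,"roll":0},{"tx":0,"ty":0,"tz":0,"roll":0},{"tx":0,"ty":0,"tz":0,"roll":0}]'
python3 - <<'E'
from h import *
M,S,C,o,g=delta(cpt(0,0,80));print(C.T@status()[0]["contact_force"],status()[0]["grip_force"])
E
```

```text
t: 10.3
tool_pos: [0.5451, 0.115, 0.2154]
tool_rot: [-1.957, -2.458, 0.002]
contact_force: [1.8, -3.0, -4.6]
opening: 0.0285
grip_force: 15.9
t 10.3 grasp [0.5451 0.115  0.2341] d tool mm [-2.5  1.6 -2. ] roll 0.002 q6 -0.15 F [ 1.8 -3.  -4.6] open 28.5 carrier-frame grasp mm [-3.2 -1.6 79.8]
[ 0.1015989   1.05256869 -5.64131269] 15.934116411499417
```

```bash
python3 -m handwheel '[{"tx":1.1,"ty":0,"tz":-1.65,"roll":0},{"tx":0,"ty":0,"tz":0,"roll":0},{"tx":0,"ty":0,"tz":0,"roll":0}]'
python3 - <<'E'
from h import *
M,S,C,o,g=delta(cpt(0,0,80));print(C.T@status()[0]["contact_force"],status()[0]["grip_force"])
E
```

```text
t: 10.55
tool_pos: [0.5446, 0.1152, 0.2158]
tool_rot: [1.957, 2.457, -0.005]
contact_force: [3.0, -5.8, -9.1]
opening: 0.0286
grip_force: 21.3
t 10.55 grasp [0.5446 0.1153 0.2345] d tool mm [-2.8  2.  -1.6] roll 0.002 q6 -0.15 F [ 3.  -5.8 -9.1] open 28.6 carrier-frame grasp mm [-3.2 -2.  80.3]
[  0.04586957   1.62838722 -11.07812844] 21.300486425170675
```

```bash
python3 -m handwheel '[{"tx":1.1,"ty":0,"tz":-1.65,"roll":0},{"tx":0,"ty":0,"tz":0,"roll":0},{"tx":0,"ty":0,"tz":0,"roll":0},{"tx":0,"ty":0,"tz":0,"roll":0}]'
python3 - <<'E'
from h import *
M,S,C,o,g=delta(cpt(0,0,80));print(C.T@status()[0]["contact_force"],status()[0]["grip_force"])
E
```

```text
t: 10.88
tool_pos: [0.5443, 0.1153, 0.2158]
tool_rot: [1.957, 2.456, -0.008]
contact_force: [5.7, -8.4, -13.7]
opening: 0.0286
grip_force: 22.5
t 10.88 grasp [0.5443 0.1154 0.2345] d tool mm [-3.   2.3 -1.5] roll 0.001 q6 -0.15 F [  5.7  -8.4 -13.7] open 28.6 carrier-frame grasp mm [-3.4 -2.3 80.5]
[  0.06953514   3.68038088 -16.70106746] 22.452772507967893
```

```bash
python3 -m handwheel '[{"tx":0.8,"ty":0,"tz":-1.2,"roll":0},{"tx":0,"ty":0,"tz":0,"roll":0},{"tx":0,"ty":0,"tz":0,"roll":0},{"tx":0,"ty":0,"tz":0,"roll":0},{"tx":0,"ty":0,"tz":0,"roll":0},{"tx":0,"ty":0,"tz":0,"roll":0}]'
python3 - <<'E'
from h import *
M,S,C,o,g=delta(cpt(0,0,80));print(C.T@status()[0]["contact_force"],status()[0]["grip_force"])
E
```

```text
t: 11.38
tool_pos: [0.544, 0.1154, 0.2159]
tool_rot: [1.957, 2.456, -0.01]
contact_force: [6.7, -10.8, -16.6]
opening: 0.0286
grip_force: 24.3
t 11.38 grasp [0.5441 0.1155 0.2346] d tool mm [-3.2  2.5 -1.4] roll 0.001 q6 -0.15 F [  6.7 -10.8 -16.6] open 28.6 carrier-frame grasp mm [-3.4 -2.5 80.6]
[  0.50862853   4.11707869 -20.46604243] 24.276584856561385
```

```bash
python3 -m handwheel '[{"tx":-1.7,"ty":0,"tz":2.5,"roll":0},{"tx":-1.7,"ty":0,"tz":2.5,"roll":0},{"tx":0,"ty":0,"tz":0,"roll":0},{"tx":0,"ty":0,"tz":0,"roll":0}]'
python3 - <<'E'
from h import *
M,S,C,o,g=delta(cpt(0,0,78));print(C.T@status()[0]["contact_force"],status()[0]["grip_force"])
E
```

```text
t: 11.72
tool_pos: [0.5452, 0.1151, 0.2154]
tool_rot: [-1.956, -2.457, 0.0]
contact_force: [0.2, -2.0, -5.0]
opening: 0.0275
grip_force: 29.2
t 11.72 grasp [0.5452 0.1151 0.2341] d tool mm [-3.7  1.5 -0.3] roll 0.002 q6 -0.15 F [ 0.2 -2.  -5. ] open 27.5 carrier-frame grasp mm [-3.2 -1.5 79.8]
[-1.14442825 -0.2555243  -5.25272356] 29.188124932406936
```

```bash
python3 -m handwheel '[{"tx":-5.3,"ty":0,"tz":-3.3,"roll":0},{"tx":-5.5,"ty":0,"tz":-2.9,"roll":0},{"tx":-5.7,"ty":0,"tz":-2.4,"roll":0},{"tx":-5.9,"ty":0,"tz":-2,"roll":0},{"tx":-6.1,"ty":0,"tz":-1.5,"roll":0},{"tx":0,"ty":0,"tz":0,"roll":0}]'
python3 - <<'E'
from h import *
M,S,C,o,g=delta(cpt(0,0,78,.4));print(frames([0,0,-1.3468],.4)[1].T@status()[0]["contact_force"],status()[0]["grip_force"])
E
```

```text
t: 12.22
tool_pos: [0.5515, 0.0885, 0.2275]
tool_rot: [-1.954, -2.455, -0.005]
contact_force: [-0.9, 6.7, -4.9]
opening: 0.027
grip_force: 25.1
t 12.22 grasp [0.5515 0.0884 0.2462] d tool mm [-4.8  1.2 -0.3] roll 0.002 q6 -0.2 F [-0.9  6.7 -4.9] open 27.0 carrier-frame grasp mm [26.3 -1.2 74.3]
[-7.559325    0.59928975 -3.43314083] 25.1290404633437
```

```bash
python3 -m handwheel '[{"tx":-6.2,"ty":0,"tz":-1,"roll":0},{"tx":-6.2,"ty":0,"tz":-0.5,"roll":0},{"tx":-6.2,"ty":0,"tz":0,"roll":0},{"tx":-6.2,"ty":0,"tz":0.5,"roll":0},{"tx":-6.2,"ty":0,"tz":1,"roll":0},{"tx":-6.1,"ty":0,"tz":1.5,"roll":0},{"tx":-5.9,"ty":0,"tz":2,"roll":0},{"tx":-5.7,"ty":0,"tz":2.4,"roll":0},{"tx":0,"ty":0,"tz":0,"roll":0},{"tx":0,"ty":0,"tz":0,"roll":0}]'
python3 - <<'E'
from h import *
M,S,C,o,g=delta(cpt(0,0,78,1));print(status()[0]["grip_force"])
s=(g-o)@S;print("stand",s*1000,"theta",.6+np.arctan2(s[0],s[2]))
im,d,P=cloud("side")
cv2.imwrite("pics/g3.png",cv2.resize(im[170:320,190:340,::-1],(500,500),interpolation=cv2.INTER_CUBIC))
E
```

```text
t: 13.05
tool_pos: [0.5627, 0.0391, 0.2214]
tool_rot: [-1.958, -2.457, 0.0]
contact_force: [-0.7, -0.3, -0.6]
opening: 0.0154
grip_force: 0.0
t 13.05 grasp [0.5627 0.0391 0.2401] d tool mm [-0.1  1.3 -1.7] roll 0.001 q6 -0.29 F [-0.7 -0.3 -0.6] open 15.4 carrier-frame grasp mm [64.6 -1.3 40.8]
0.0
stand [30.27964981 -1.27266984 70.14909167] theta 1.0074872759336395
```

View pics/g3.png

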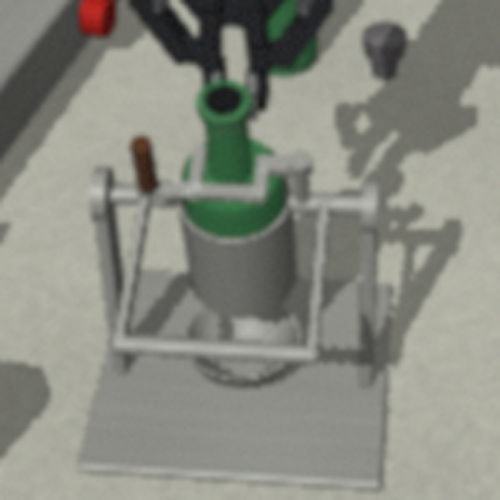

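The neck slipped out of the fingers, at (225,110), partway through the swing. The bottle still sits in the cup with the fork home, and the bar at (215,348) can now be reached from above.

```bash
cat > theta.py <<'E'
from h import *
def theta(guess=None):
    from scipy.optimize import minimize_scalar
    p=np.load("pose.npz")["p"];G=[]
    for n in("side","top"):
        im,d,P=cloud(n);C=im.astype(int);q=(P-frames(p)[2])
        G.append(P[(d>0)&(C[...,1]>C[...,0]+25)&(C[...,1]>C[...,2]+12)&(np.linalg.norm(q,axis=-1)<.13)])
    G=np.vstack(G)
    prof=np.array([[33,0],[33,34],[14,34],[14,97],[17,97],[17,105],[11,105],[11,90]])/1000
    def cost(t):
        S,C,o=frames(p,t);q=(G-o)@C;r=np.hypot(q[:,0],q[:,1]);z=q[:,2];best=np.full(len(r),9.)
        for a,b in zip(prof[:-1],prof[1:]):
            k=np.clip(((r-a[0])*(b-a)[0]+(z-a[1])*(b-a)[1])/((b-a)@(b-a)),0,1)
            best=np.minimum(best,np.hypot(r-a[0]-k*(b-a)[0],z-a[1]-k*(b-a)[1]))
        return np.minimum(best,.01).mean()
    ts=np.arange(0,3.8,.02);c=[cost(t) for t in ts];i=int(np.argmin(c));return ts[i],c[i]*1000,len(G)
E
python3 - <<'E'
from theta import *
t=theta();print(t)
delta(cpt(-115,0,0,t[0]),"x")
E
```

```text
(np.float64(0.34), np.float64(1.2767560513464382), 999)
t 13.2 grasp [0.5627 0.0397 0.2403] d tool mm [140.8   1.4  99.9] roll -1.569 q6 -0.29 F [-0.3  0.3  0.3] open 15.3 carrier-frame grasp mm [64.2 -1.2 41.3]
```

```bash
python3 -m handwheel '[{"tx":0,"ty":0,"tz":-20,"roll":0},{"tx":0,"ty":0,"tz":-30,"roll":0},{"tx":0,"ty":0,"tz":-30,"roll":0.12},{"tx":0,"ty":0,"tz":-30,"roll":0.12},{"tx":0,"ty":0,"tz":-10,"roll":0.12},{"tx":0,"ty":0,"tz":0,"roll":0.12},{"tx":0,"ty":0,"tz":0,"roll":0.12},{"tx":0,"ty":0,"tz":0,"roll":0.12},{"tx":0,"ty":0,"tz":0,"roll":0.12},{"tx":0,"ty":0,"tz":0,"roll":0.12},{"tx":0,"ty":0,"tz":0,"roll":0.12},{"tx":0,"ty":0,"tz":0,"roll":0.12}]' 50 30
python3 -m handwheel '[{"tx":0,"ty":0,"tz":0,"roll":0.12},{"tx":0,"ty":0,"tz":0,"roll":0.12},{"tx":0,"ty":0,"tz":0,"roll":0.12},{"tx":0,"ty":0,"tz":0,"roll":0.01},{"tx":0,"ty":0,"tz":0,"roll":0}]'
python3 - <<'E'
from theta import *
t=theta();print(t)
delta(cpt(-115,0,0,t[0]),"x")
E
```

```text
t: 14.2
tool_pos: [0.5626, 0.04, 0.3416]
tool_rot: [3.005, 0.915, 0.0]
contact_force: [-0.2, 0.9, -0.6]
opening: 0.0502
grip_force: 0.0
t: 14.62
tool_pos: [0.5626, 0.0399, 0.3416]
tool_rot: [3.121, 0.36, 0.0]
contact_force: [0.6, -0.6, 1.3]
opening: 0.0498
grip_force: 0.0
(np.float64(0.34), np.float64(1.170604460382433), 856)
t 14.72 grasp [0.5626 0.0398 0.3602] d tool mm [   1.9 -140.7  219.8] roll 0.005 q6 1.28 F [0.7 0.1 0.3] open 49.8 carrier-frame grasp mm [131.8  -1.2 140.3]
```

```bash
python3 -m handwheel '[{"tx":2,"ty":-35,"tz":0,"roll":0},{"tx":0,"ty":-35,"tz":0,"roll":0},{"tx":0,"ty":-35,"tz":0,"roll":0},{"tx":0,"ty":-35.7,"tz":0,"roll":0},{"tx":0,"ty":0,"tz":0,"roll":0},{"tx":0,"ty":0,"tz":35,"roll":0},{"tx":0,"ty":0,"tz":35,"roll":0},{"tx":0,"ty":0,"tz":35,"roll":0},{"tx":0,"ty":0,"tz":30,"roll":0},{"tx":0,"ty":0,"tz":20,"roll":0},{"tx":0,"ty":0,"tz":0,"roll":0}]'
python3 - <<'E'
from theta import *
t=theta();print(t)
delta(cpt(-115,0,0,.34),"x")
E
```

```text
t: 15.63
tool_pos: [0.5296, 0.1761, 0.1802]
tool_rot: [3.12, 0.357, -0.017]
contact_force: [-0.5, 0.3, 0.4]
opening: 0.0499
grip_force: 0.0
(np.float64(0.36), np.float64(1.2950027181021821), 766)
t 15.73 grasp [0.5329 0.1768 0.205 ] d tool mm [-0.1 -0.5 64.6] roll 0.003 q6 1.53 F [ 0.1 -0.2  0.5] open 49.9 carrier-frame grasp mm [-71.6   0.2  91.4]
```

```bash
python3 -m handwheel '[{"tx":0,"ty":0,"tz":20,"roll":0},{"tx":0,"ty":0,"tz":20,"roll":0},{"tx":0,"ty":0,"tz":12,"roll":0},{"tx":0,"ty":0,"tz":10,"roll":0},{"tx":0,"ty":0,"tz":0,"roll":0},{"tx":0,"ty":0,"tz":0,"roll":0}]'
python3 -m handwheel '[{"tx":0,"ty":0,"tz":0,"roll":0},{"tx":0,"ty":0,"tz":0,"roll":0},{"tx":0,"ty":0,"tz":0,"roll":0},{"tx":0,"ty":0,"tz":0,"roll":0},{"tx":0,"ty":0,"tz":0,"roll":0},{"tx":0,"ty":0,"tz":0,"roll":0}]' 5 35
python3 - <<'E'
from theta import *
M,S,C,o,g=delta(cpt(-115,0,0,.34),"x");s=(g-o)@S*1000;print("stand",s,np.hypot(s[0],s[2]),.6+np.arctan2(s[2],-s[0]))
im,d,P=cloud("side")
cv2.imwrite("pics/g4.png",cv2.resize(im[170:320,190:340,::-1],(500,500),interpolation=cv2.INTER_CUBIC))
E
```

```text
t: 16.23
tool_pos: [0.5334, 0.1773, 0.1252]
tool_rot: [-3.121, -0.356, -0.001]
contact_force: [0.8, 0.2, 0.1]
opening: 0.05
grip_force: 0.0
t: 16.73
tool_pos: [0.5338, 0.1767, 0.1257]
tool_rot: [3.12, 0.355, 0.003]
contact_force: [-0.6, -3.6, 5.7]
opening: 0.0107
grip_force: 34.3
t 16.73 grasp [0.5338 0.1768 0.1444] d tool mm [-1.1 -0.8  4. ] roll 0.003 q6 1.53 F [-0.6 -3.6  5.7] open 10.7 carrier-frame grasp mm [-105.5    1.1   41.2]
stand [-110.39101034    1.0932809   -25.57410971] 113.31465152442587 0.37234760637983255
```

View pics/g4.png

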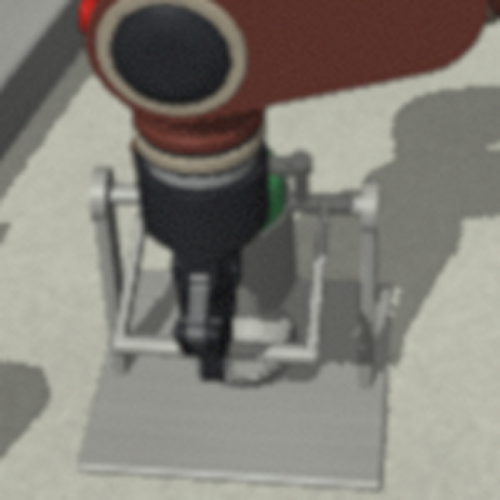

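The bar at (215,348) sits between the closed fingers (opening 10.7 mm), so I'll start the swing.

```bash
cat > st.py <<'E'
from h import *
M,S,C,o,g=delta([0,0,0],"x");s=(g-o)@S*1000;print("stand",s.round(1),"r",np.hypot(s[0],s[2]).round(1),"beta",np.arctan2(s[2],-s[0]).round(3),"Fstand",(S.T@status()[0]["contact_force"]).round(1),"grip",status()[0]["grip_force"])
E
python3 -m handwheel '[{"tx":0,"ty":-2.7,"tz":-13.5,"roll":0},{"tx":0,"ty":-1.1,"tz":-13.8,"roll":0},{"tx":0,"ty":0.6,"tz":-13.8,"roll":0},{"tx":0,"ty":2.2,"tz":-13.6,"roll":0},{"tx":0,"ty":0,"tz":0,"roll":0}]'; python3 st.py
```

```text
t: 17.2
tool_pos: [0.5337, 0.177, 0.1802]
tool_rot: [3.12, 0.354, 0.003]
contact_force: [2.5, -4.7, -0.1]
opening: 0.011
grip_force: 34.9
t 17.2 grasp [0.5336 0.1771 0.1989] d tool mm [-560.1   52.7  198.1] roll 0.002 q6 1.53 F [ 2.5 -4.7 -0.1] open 11.0 carrier-frame grasp mm [-75.1   1.   86.4]
stand [-110.7    1.    28.9] r 114.4 beta 0.256 Fstand [ 5.1  1.4 -0.1] grip 34.91563260555267
```

```bash
python3 -m handwheel '[{"tx":0,"ty":3.8,"tz":-13.3,"roll":0},{"tx":0,"ty":5.4,"tz":-12.7,"roll":0},{"tx":0,"ty":6.9,"tz":-12,"roll":0},{"tx":0,"ty":8.2,"tz":-11.1,"roll":0},{"tx":0,"ty":9.5,"tz":-10,"roll":0},{"tx":0,"ty":10.6,"tz":-8.8,"roll":0},{"tx":0,"ty":0,"tz":0,"roll":0}]'; python3 st.py; python3 -c "
from theta import *
print(theta())"
```

```text
t: 17.78
tool_pos: [0.5425, 0.137, 0.2488]
tool_rot: [-3.114, -0.355, -0.0]
contact_force: [-4.6, 4.8, 8.1]
opening: 0.0107
grip_force: 35.6
t 17.78 grasp [0.5425 0.1369 0.2675] d tool mm [-559.7   13.1  266.8] roll 0.003 q6 1.45 F [-4.6  4.8  8.1] open 10.7 carrier-frame grasp mm [ -2.4   0.7 119.8]
stand [-69.6   0.7  97.5] r 119.8 beta 0.951 Fstand [-5.6 -3.4  8.1] grip 35.64257740974426
(np.float64(1.6), np.float64(1.5984179175749376), 966)
```

```bash
python3 -m handwheel '[{"tx":0,"ty":11.6,"tz":-7.5,"roll":0},{"tx":0,"ty":12.4,"tz":-6,"roll":0},{"tx":0,"ty":13.1,"tz":-4.5,"roll":0},{"tx":0,"ty":13.5,"tz":-2.9,"roll":0},{"tx":0,"ty":13.7,"tz":-1.3,"roll":0},{"tx":0,"ty":0,"tz":0,"roll":0}]'; python3 st.py
python3 -m handwheel '[{"tx":0,"ty":13.8,"tz":0.4,"roll":0},{"tx":0,"ty":13.6,"tz":2.1,"roll":0},{"tx":0,"ty":13.3,"tz":3.7,"roll":0},{"tx":0,"ty":12.8,"tz":5.2,"roll":0},{"tx":0,"ty":12,"tz":6.7,"roll":0},{"tx":0,"ty":0,"tz":0,"roll":0}]'; python3 st.py;python3 -c "
from theta import *
print(theta())"
```

```text
t: 18.38
tool_pos: [0.5566, 0.0733, 0.2736]
tool_rot: [-3.117, -0.355, -0.0]
contact_force: [-9.9, 1.4, 15.3]
opening: 0.0105
grip_force: 37.5
t 18.38 grasp [0.5566 0.0732 0.2923] d tool mm [-559.   -52.5  292.1] roll 0.003 q6 1.34 F [-9.9  1.4 15.3] open 10.5 carrier-frame grasp mm [ 65.4   0.3 103.4]
stand [ -4.4   0.3 122.3] r 122.3 beta 1.535 Fstand [-3.5 -9.3 15.3] grip 37.515183091163635
t: 18.88
tool_pos: [0.571, 0.0068, 0.2519]
tool_rot: [3.121, 0.353, -0.005]
contact_force: [-5.0, -6.3, 5.5]
opening: 0.0104
grip_force: 39.6
t 18.88 grasp [0.571  0.0068 0.2706] d tool mm [-557.3 -120.8  272.3] roll 0.001 q6 1.23 F [-5.  -6.3  5.5] open 10.4 carrier-frame grasp mm [109.2  -0.3  47.1]
stand [ 63.5  -0.3 100.6] r 119.0 beta 2.134 Fstand [ 5.  -6.2  5.5] grip 39.629361033439636
(np.float64(2.8000000000000003), np.float64(1.398407590842178), 96)
```

```bash
python3 -m handwheel '[{"tx":0,"ty":11.2,"tz":8.1,"roll":0},{"tx":0,"ty":10.1,"tz":9.4,"roll":0},{"tx":0,"ty":8.9,"tz":10.5,"roll":0},{"tx":0,"ty":7.6,"tz":11.5,"roll":0},{"tx":0,"ty":6.1,"tz":12.4,"roll":0},{"tx":0,"ty":4.6,"tz":13,"roll":0},{"tx":0,"ty":0,"tz":0,"roll":0}]'; python3 st.py
python3 -m handwheel '[{"tx":0,"ty":3,"tz":13.5,"roll":0},{"tx":0,"ty":1.4,"tz":12,"roll":0},{"tx":0,"ty":0,"tz":0,"roll":0}]'; python3 st.py
python3 -m handwheel '[{"tx":0,"ty":0,"tz":4,"roll":0},{"tx":0,"ty":0,"tz":0,"roll":0},{"tx":0,"ty":0,"tz":0,"roll":0}]'; python3 st.py
```

```text
t: 19.57
tool_pos: [0.5811, -0.0402, 0.1839]
tool_rot: [3.121, 0.353, -0.008]
contact_force: [-2.3, -6.1, -1.3]
opening: 0.0101
grip_force: 42.6
t 19.57 grasp [ 0.5812 -0.0402  0.2026] d tool mm [-556.5 -169.   205.4] roll 0.001 q6 1.15 F [-2.3 -6.1 -1.3] open 10.1 carrier-frame grasp mm [110.5  -0.8 -36.2]
stand [111.7  -0.8  32.6] r 116.3 beta 2.858 Fstand [ 5.4 -3.6 -1.3] grip 42.55777895450592
t: 19.82
tool_pos: [0.5821, -0.0445, 0.1583]
tool_rot: [3.12, 0.353, -0.008]
contact_force: [-2.7, -8.3, -3.1]
opening: 0.0107
grip_force: 43.7
t 19.82 grasp [ 0.5822 -0.0445  0.177 ] d tool mm [-556.6 -173.7  179.7] roll 0.002 q6 1.14 F [-2.7 -8.3 -3.1] open 10.7 carrier-frame grasp mm [ 99.8  -0.9 -59.8]
stand [116.1  -0.9   7. ] r 116.3 beta 3.081 Fstand [ 7.5 -4.4 -3.1] grip 43.655996918678284
t: 20.07
tool_pos: [0.5821, -0.0446, 0.1558]
tool_rot: [3.12, 0.354, -0.008]
contact_force: [-4.8, -7.8, 1.7]
opening: 0.0107
grip_force: 44.2
t 20.07 grasp [ 0.5822 -0.0446  0.1745] d tool mm [-556.5 -174.   177.2] roll 0.002 q6 1.14 F [-4.8 -7.8  1.7] open 10.7 carrier-frame grasp mm [ 98.5  -0.9 -61.9]
stand [116.2  -0.9   4.5] r 116.3 beta 3.102 Fstand [ 6.5 -6.4  1.7] grip 44.20088768005371
```

```bash
python3 -m handwheel '[{"tx":0,"ty":0,"tz":4,"roll":0},{"tx":0,"ty":0,"tz":0,"roll":0},{"tx":0,"ty":0,"tz":0,"roll":0}]'; python3 st.py
python3 -m handwheel '[{"tx":0,"ty":-1,"tz":3,"roll":0},{"tx":0,"ty":0,"tz":0,"roll":0},{"tx":0,"ty":0,"tz":0,"roll":0}]'; python3 st.py
```

```text
t: 20.32
tool_pos: [0.5822, -0.0448, 0.1522]
tool_rot: [3.119, 0.354, -0.008]
contact_force: [-5.9, -7.6, 2.3]
opening: 0.0104
grip_force: 44.6
t 20.32 grasp [ 0.5823 -0.0448  0.1709] d tool mm [-556.6 -174.3  173.4] roll 0.002 q6 1.14 F [-5.9 -7.6  2.3] open 10.4 carrier-frame grasp mm [ 96.5  -0.8 -65. ]
stand [116.4  -0.8   0.9] r 116.4 beta 3.134 Fstand [ 6.1 -7.4  2.3] grip 44.643808007240295
t: 20.57
tool_pos: [0.5822, -0.0448, 0.1497]
tool_rot: [3.117, 0.353, -0.007]
contact_force: [-5.7, -10.9, 2.9]
opening: 0.0104
grip_force: 44.6
t 20.57 grasp [ 0.5823 -0.0447  0.1684] d tool mm [-556.7 -174.5  170.4] roll 0.002 q6 1.15 F [ -5.7 -10.9   2.9] open 10.4 carrier-frame grasp mm [ 95.1  -0.8 -67. ]
stand [116.3  -0.8  -1.6] r 116.4 beta -3.128 Fstand [ 9.3 -8.   2.9] grip 44.6026611328125
```

```bash
python3 -m handwheel '[{"tx":0,"ty":0,"tz":3,"roll":0},{"tx":0,"ty":0,"tz":0,"roll":0},{"tx":0,"ty":0,"tz":0,"roll":0}]'; python3 st.py
python3 -m handwheel '[{"tx":0,"ty":0,"tz":2.5,"roll":0},{"tx":0,"ty":0,"tz":0,"roll":0},{"tx":0,"ty":0,"tz":0,"roll":0}]'; python3 st.py; python3 -c "
from theta import *
print(theta())"
```

```text
t: 20.82
tool_pos: [0.5823, -0.0449, 0.1491]
tool_rot: [3.117, 0.353, -0.007]
contact_force: [-11.6, -10.1, 15.1]
opening: 0.0105
grip_force: 45.9
t 20.82 grasp [ 0.5824 -0.0448  0.1678] d tool mm [-556.7 -174.8  169.9] roll 0.002 q6 1.15 F [-11.6 -10.1  15.1] open 10.5 carrier-frame grasp mm [ 94.9  -0.8 -67.5]
stand [116.4  -0.8  -2.2] r 116.5 beta -3.123 Fstand [  7.3 -13.5  15.1] grip 45.88476777076721
t: 21.07
tool_pos: [0.5824, -0.0449, 0.1491]
tool_rot: [3.116, 0.354, -0.007]
contact_force: [-17.9, -9.7, 23.5]
opening: 0.0106
grip_force: 46.8
t 21.07 grasp [ 0.5825 -0.0448  0.1678] d tool mm [-556.7 -175.   169.9] roll 0.002 q6 1.15 F [-17.9  -9.7  23.5] open 10.6 carrier-frame grasp mm [ 94.9  -0.6 -67.6]
stand [116.5  -0.6  -2.2] r 116.5 beta -3.123 Fstand [  5.5 -19.6  23.5] grip 46.79181933403015
(np.float64(3.7800000000000002), np.float64(1.9979791431652987), 390)
```

At the stop: 23 N of resistance with no further travel. Back off the push, open, retreat upwards, then check.

```bash
python3 -m handwheel '[{"tx":0,"ty":0,"tz":-4.5,"roll":0},{"tx":0,"ty":0,"tz":0,"roll":0}]' 
python3 -m handwheel '[{"tx":0,"ty":0,"tz":0,"roll":0},{"tx":0,"ty":0,"tz":0,"roll":0},{"tx":0,"ty":0,"tz":0,"roll":0},{"tx":0,"ty":0,"tz":-8,"roll":0},{"tx":0,"ty":0,"tz":-15,"roll":0},{"tx":0,"ty":0,"tz":-30,"roll":0},{"tx":0,"ty":0,"tz":-30,"roll":0},{"tx":0,"ty":0,"tz":-35,"roll":0},{"tx":0,"ty":0,"tz":-35,"roll":0},{"tx":0,"ty":0,"tz":0,"roll":0},{"tx":0,"ty":0,"tz":0,"roll":0}]' 50 30
python3 st.py
python3 - <<'E'
from theta import *
print(theta())
im,_=optics.get_image("side");im2,_=optics.get_image("top")
c=lambda im,x,y:cv2.resize(im[y:y+150,x:x+150,::-1],(400,400),interpolation=cv2.INTER_CUBIC)
cv2.imwrite("pics/g5.png",np.hstack([c(im2,170,140),c(im,190,180)]))
E
```

```text
t: 21.33
tool_pos: [0.5823, -0.0449, 0.1493]
tool_rot: [3.116, 0.353, -0.006]
contact_force: [-6.4, -10.7, 4.6]
opening: 0.0105
grip_force: 45.0
t: 22.25
tool_pos: [0.5851, -0.0419, 0.3061]
tool_rot: [3.12, 0.356, 0.011]
contact_force: [-0.7, -0.8, -0.1]
opening: 0.0505
grip_force: 0.0
t 22.25 grasp [ 0.585  -0.0419  0.3248] d tool mm [-562.6 -173.5  320.7] roll 0.003 q6 1.14 F [-0.7 -0.8 -0.1] open 50.5 carrier-frame grasp mm [181.7   2.4  63.3]
stand [114.2   2.4 154.8] r 192.4 beta 2.206 Fstand [ 0.7 -0.9 -0.1] grip 0.0
(np.float64(3.7800000000000002), np.float64(1.979837611544841), 382)
```

View pics/g5.png

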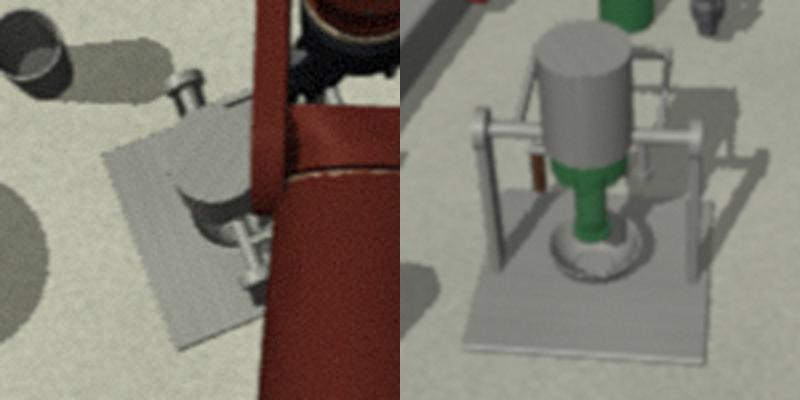

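The crop shows the cup upside down, the bottle hanging mouth down (590,235) above the bowl, and the post at (538,170). One more measurement of the fork, then I'll hand in.

Run:
```python
from h import *
S,C,o=frames(np.load("pose.npz")["p"],3.742)
im,d,P=cloud("side");K=im.astype(int);q=(P-o)@C*1000
m=(K[...,0]>K[...,2]+15)&(K[...,0]>K[...,1]+5)&(d>0)&(abs(q[...,0]+30)<60)&(abs(q[...,1]-30)<50)&(abs(q[...,2]-70)<30)
print(m.sum(),np.median(q[m],0))
g=(K[...,1]>K[...,0]+25)&(d>0)&(np.linalg.norm(q,axis=-1)<140);print("mouth z",np.percentile(q[g][:,2],[1,99]))
```

```text
60 [-19.48719046  48.34442104  63.19203711]
mouth z [  9.70015228 104.33455737]
```

```bash
python3 -c "
from station import ctrl
print(ctrl.finish_job())"
```

```text
the job is handed in; nothing more can be done
None
```

The job is handed in: the fork was swung home, the bottle tugged against it at about 20 N, and the carrier turned over to its stop, leaving the bottle hanging mouth down with the fork measured home. The moves can't tilt the tool, so I began the swing by the neck, which slipped out of the fingers partway, and finished it by the bar handle.

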